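# Charge a mill jar with one row of balls from a counting tray

## Robot

A 6-joint arm with a two-finger parallel gripper is mounted at the origin on the work surface. World frame = base frame: x ahead of the robot, y to its left, z up, the work surface at z = 0. Lengths are in m, angles in degrees, forces in N, time in s.
With the tool pointing down it reaches from about 0.4 to 0.825 m from the base axis. Payload 7 kg.
Tool frame: the origin (TCP) lies at the very end of the fingers, on their centre line; the grasp point (between the pads) lies 19 mm behind it; z points along the fingers, y is the line along which they close (so a half turn about z gives the same grasp; the last joint's range is limited). The gripper opens to 88 mm and grips with 3 to 60 N. Pads are 19 mm wide; open, the fingers measure 130 mm over their backs; the gripper's body (78 mm by 193 mm) begins 47 mm behind the grasp point.
Start: joints at [-51.732, 20.546, 0.682, 0, -70.136, -16.507], TCP at [0.25, -0.627, 0.227] pointing down, gripper open.
Joint ranges: [-176.03, 176.03], [-82.01, 121.73], [-58.28, 71.71], [-173.87, 95.51], [-174.79, -0.11], [-173.66, 173.66]. Speed limits (degrees/s): [136.94, 136.94, 172.46, 180, 180, 180].

## Interface

Orientations are given as [roll, pitch, yaw] about the fixed x, y, z axes, in that order (R = Rz(yaw) Ry(pitch) Rx(roll)).
In Python, from plant import r gives the robot as it stands. The module is installed in compiled form; this text tells all that it offers.
- The arm moves only by the tool jog_arm, never from a script. Its arguments are lists of equal length, an entry for each row: "travel": the shift along the tool's x, y, z each as a share of 50 cm, from -1 to 1, a list of three; "dr": the turn, a rotation vector about the tool's x, y, z each as a share of 360 degrees, from -1 to 1, a list of three; "claw": the opening, from 0 (shut) to 1 (fully open). A call has exactly 10 rows; each row is the pose to reach, as a shift and turn from the pose commanded when the call began, along the tool's axes at that moment, turning the shorter way round; what a row does not reach only later rows make up. A row lasts 1/8 s, in which the tool goes at most 62.5 mm and 10.7 degrees, less where a joint would pass 70% of its speed; a pose out of reach is approached as far as the arm can. A call with a number of a shift or a turn outside -1 to 1 is refused whole. A call with a gripper value outside its range is refused whole. The fingers move at their own pace and stop on an object; "newtons" is the grip in N (left out, the last holds). Time passes only in rows, so rows that repeat a pose let the fingers close, or fill a call up. It gives the time, the measured TCP pose, the force, the opening and the grip force at its end, in the units of the state.
- r.get_state(): the state, without advancing time (a new reading comes with each control period).
- r.capture(name): name is "scene" or "top" or "wrist"; returns a dict with "pixels" (384x512x3 uint8, red, green, blue), "range_z" (384x512 float32, m along the optical axis (not along the pixel's ray), 0 where there is no reading), "fx", "fy", "cx", "cy" (pixels), "position" and "attitude" of the camera in the world; the wrist camera has in their place "hand_eye" (4x4, takes a point from camera to tool coordinates, whose origin is the TCP and whose axes are the flange's). Camera axes: x right, y up, looking along -z (the intrinsics and any distortion apply to the point x, -y, -z); pixel columns grow to the right and rows downward; lengths in m; the calibration is good to about 2 mm. A picture is of the moment at which its call begins: read the wrist's pose just before it.
- r.close_job(): hands the job in; it is judged then, once.
Trained networks look in the newest picture that a camera, given by its name, has taken for a name from the list of things; names that differ only in an ending like _2 or _b are one class to them, and where a whole thing is asked for, a point or a joint stands for the part that bears it (a point fixed in the world has none). Each returns a list of dicts, best first, with "conf" (0 to 1); they miss things now and then, are a little off and sometimes report something else, mostly with a low value. They report only what shows in the picture. A call takes as long as a camera call. They do not tell look-alikes from the thing itself.
- r.boxes_of(name, camera): "extent" ([left, top, right, bottom] in pixels, round what is visible of it).
- r.regions_of(name, camera): "pixels" (384x512 bool, what is visible of it) and "extent" ([left, top, right, bottom] in pixels, round what is visible of it).
- r.tip_of(name, camera): "at" ([column, row] in pixels: a listed point, or the origin of a listed thing).
The state is a dict: "time_s": time; "joints": joint angles; "qd": joint speeds; "joint_torque": joint torques, N m; "tcp_pos": TCP position; "eef_rot": TCP orientation; "contact_force": force on the tool from outside, world axes, zero at the start; "moment": the same for the moment, N m; "gripper_width": finger opening in m; "gripper_force": force on a finger pad.
Only numpy, scipy, OpenCV 4.12 (cv2) and the standard library are available. Lean on these libraries where they do the work, as an engineer would, in place of code of your own. Each camera call takes 0.05 s, during which the arm holds its last target. There are 200 camera calls.

## Task

Pick up the counting tray by its grip bar and tip it over the open steel jar so that only the front row of three balls rolls off into the jar and the back row stays where it is in the tray. Then stand the tray level on its grey mat again and let go. Keep the fingers off the balls, spill none on the bench, do not shove the jar, and leave the lid, the bottle and the tube rack alone.

Things in the scene. Friction and masses are not known exactly. Their poses are not given: they have to be found in the camera images.
- tray_grip (a point): Centre of the tray's black grip bar: 12 mm along tray x, 54 mm along tray y, 34 mm high, its centre 65 mm above the tray's underside, on a 5 mm web across the tray. Take it from above across its 12 mm thickness (fingers closing along tray x). Axes are the tray's: z up, -x towards the pouring edge. In level tray axes the ball rows lie at x = -52 (front) and -29 mm (back) from here.
- tray_base (a point): Centre of the tray's underside, 17 mm towards the pouring edge from the grip bar and 65 mm below its centre. Tray axes. Dark grey metal tray, 90 mm (x) by 74 mm (y), floor 4 mm thick, about 0.25 kg empty; cheeks and back wall 18 mm high round the two rows, 66 mm between the cheeks; ball tops 24 mm above the underside.
- tray_lip (a point): Middle of the pouring edge, on top of its low lip (1.8 mm above the tray floor, 3 mm thick); 62 mm from the grip bar's centre along tray -x and 59 mm below it. Tray axes. As the edge is slowly tipped down the front balls roll over this lip at about 35 degrees from level.
- tray_ridge (a point): Middle of the ridge between the two rows, on its top: 5 mm above the tray floor, 4 mm thick. Tray axes. It holds the back row until the tray is tipped to about 60 degrees from level.
- mat: Grey rubber mat, fixed to the bench, 150 mm (x) by 130 mm (y), 6 mm thick, on which the tray stands at the start. Origin at the centre of its underside (bench height).
- jar_mouth (a point): Centre of the mouth of the open steel grinding jar, in the plane of its rim, 80 mm above the bench. The jar is a plain round pot 112 mm across outside, 100 mm inside, with an 8 mm floor; loose, 1.6 kg.
- jar_lid: Bystander: the jar's steel lid lying on the bench, 112 mm across, 24 mm high over its knob. Origin at the centre of its underside.
- bottle: Bystander: white plastic bottle with a blue cap, 60 mm across, 100 mm high. Origin at the centre of its underside.
- tube_rack: Bystander: white foam rack with eight capped tubes, 70 mm (x) by 150 mm (y), 99 mm high over the caps. Origin at the centre of its underside.
- front1_center (a point): Plain white ceramic ball, 20 mm across, 25 g; this point is its centre. Starts in the front row of the tray (tray -y slot).
- front2_center (a point): Plain white ceramic ball, 20 mm across, 25 g; this point is its centre. Starts in the front row of the tray (middle slot).
- front3_center (a point): Plain white ceramic ball, 20 mm across, 25 g; this point is its centre. Starts in the front row of the tray (tray +y slot).
- back1_center (a point): Plain white ceramic ball, 20 mm across, 25 g; this point is its centre. Starts in the back row of the tray (tray -y slot).
- back2_center (a point): Plain white ceramic ball, 20 mm across, 25 g; this point is its centre. Starts in the back row of the tray (middle slot).
- back3_center (a point): Plain white ceramic ball, 20 mm across, 25 g; this point is its centre. Starts in the back row of the tray (tray +y slot).
Mind the look-alikes: they are no part of the job. What is shaped like the part that bears jar_mouth but pink or purple is not meant. Leave any orange or yellow look-alike of the part that bears tray_grip alone.

How it is judged:
By the outcome, as a careful person would: the job done as asked, in the order asked, and still so for the second after the job is handed in, with the robot touching nothing.
It also fails if it takes over 67 s, if anything falls off the work surface, if the arm or the gripper's body presses on something with over 40 N, if the wrist force passes 120 N, or if a joint passes its speed limit or range.

## Working session

There is one attempt and no reset: what is moved stays moved. The work goes in short steps, Python scripts to look and compute and a tool call to move; the robot and the scene stay as the last step left them, time stands still between calls to the robot, and variables do not carry over. Pictures are saved under pics/ and viewed, at most 10 in all, crops included, and the job is handed in when it is done.

Besides the shell and the picture viewer there is one more tool, called after "Emit:" as a command line: name --argument value ..., lists and objects as JSON in quotes. jog_arm: Moves the arm, as the interface text tells. Its arguments: {"type":"object","properties":{"travel":{"type":"array"},"dr":{"type":"array"},"claw":{"type":"array"},"newtons":{"type":"number"}},"required":["travel","dr","claw"]}

```bash
mkdir -p pics; cat > h.py <<'E'
import numpy as np, cv2
from scipy.spatial.transform import Rotation as R
from plant import r
def cap(n):
    s=r.get_state(); d=r.capture(n)
    if 'hand_eye' in d:
        T=np.eye(4);T[:3,:3]=R.from_euler('xyz',s['eef_rot'],degrees=True).as_matrix();T[:3,3]=s['tcp_pos']
        d['T']=T@np.array(d['hand_eye'])
    else:
        T=np.eye(4);a=np.array(d['attitude'],float)
        d['att']=a
        if a.shape==(3,3):T[:3,:3]=a
        elif a.size==3:T[:3,:3]=R.from_euler('xyz',a,degrees=True).as_matrix()
        else:T[:3,:3]=R.from_quat(a).as_matrix()
        T[:3,3]=d['position'];d['T']=T
    return d
def ray(d,u,v):
    c=np.array([(u-d['cx'])/d['fx'],-(v-d['cy'])/d['fy'],-1.])
    return d['T'][:3,3],d['T'][:3,:3]@c
def pt(d,u,v,k=2):
    o,q=ray(d,u,v);u,v=int(round(u)),int(round(v))
    z=d['range_z'][max(0,v-k):v+k+1,max(0,u-k):u+k+1];z=z[z>0]
    return o+q*np.median(z) if z.size else None
def atz(d,u,v,z):
    o,q=ray(d,u,v);return o+q*(z-o[2])/q[2]
def save(d,n,crop=None,s=1):
    im=d['pixels'][...,::-1]
    if crop: im=im[crop[1]:crop[3],crop[0]:crop[2]]
    cv2.imwrite('pics/'+n+'.png',cv2.resize(im,None,fx=s,fy=s,interpolation=cv2.INTER_CUBIC))
E
python3 - <<'E'
from h import *
np.set_printoptions(precision=3,suppress=True)
D={}
for n in('scene','top'):
    d=cap(n);D[n]=d;print(n,d.keys(),d['att'],d['position'],d['fx'])
    for t in['tray_grip','tray_lip','tray_base','tray_ridge','jar_mouth','mat','jar_lid','bottle','tube_rack','front1_center','back1_center']:
        for x in r.tip_of(t,n)[:4]:
            print(t,np.round(x['at']),round(x['conf'],2),pt(d,*x['at']))
cv2.imwrite('pics/a.png',cv2.resize(np.vstack([D['scene']['pixels'],D['top']['pixels']])[...,::-1],(400,600)))
save(D['top'],'top',s=1.5);save(D['scene'],'scene',s=1.5)
print(r.get_state())
E
```

```text
scene dict_keys(['pixels', 'range_z', 'fx', 'fy', 'cx', 'cy', 'position', 'attitude', 'att', 'T']) [ 52.797  -0.841 114.269] [1.653 0.514 0.981] 494.0855888489621
tray_grip [312. 215.] 0.94 [0.563 0.215 0.069]
tray_grip [381. 209.] 0.86 [0.449 0.392 0.071]
tray_grip [326. 176.] 0.79 [0.356 0.193 0.071]
tray_lip [335. 199.] 0.85 [0.376 0.236 0.006]
tray_lip [324. 219.] 0.74 [0.513 0.24  0.026]
tray_lip [369. 233.] 0.62 [0.494 0.378 0.006]
tray_base [313. 230.] 0.84 [0.564 0.225 0.015]
tray_base [324. 195.] 0.79 [0.375 0.2   0.009]
tray_base [376. 229.] 0.72 [0.468 0.393 0.007]
tray_ridge [371. 234.] 0.91 [0.497 0.384 0.005]
tray_ridge [333. 194.] 0.87 [0.354 0.223 0.007]
tray_ridge [319. 221.] 0.61 [0.567 0.24  0.058]
tray_ridge [326. 223.] 0.61 [0.527 0.253 0.024]
jar_mouth [200. 177.] 0.97 [ 0.493 -0.197  0.038]
jar_mouth [138. 179.] 0.96 [ 0.597 -0.373  0.042]
jar_mouth [250. 199.] 0.75 [0.534 0.004 0.038]
jar_mouth [270. 185.] 0.5 [0.405 0.02  0.014]
mat [319. 230.] 0.96 [0.556 0.24  0.014]
jar_lid [271. 183.] 0.64 [0.402 0.02  0.021]
bottle [300. 267.] 0.68 [0.745 0.248 0.037]
tu
[... 1113 characters left out ...]
268.] 0.78 [0.393 0.011 0.024]
bottle [179. 140.] 0.61 [0.692 0.236 0.064]
tube_rack [286. 130.] 0.71 [ 0.738 -0.029  0.04 ]
front1_center [183. 220.] 0.52 [0.499 0.217 0.028]
back1_center [187. 210.] 0.54 [0.524 0.209 0.029]
{'time_s': 1.2, 'joints': array([-51.733,  20.547,   0.682,  -0.001, -70.135, -16.507]), 'qd': array([-0.026, -0.047,  0.042,  0.025,  0.042, -0.047]), 'joint_torque': array([  0.002, -58.24 ,  29.33 ,   7.002,   0.013,  -0.   ]), 'tcp_pos': array([ 0.25 , -0.627,  0.227]), 'eef_rot': array([ 179.999,    0.001, -158.24 ]), 'contact_force': array([ 0.554, -0.301, -0.085]), 'moment': array([0.001, 0.046, 0.022]), 'gripper_force': 0.0, 'gripper_width': 0.08727150853146733}
```

View pics/top.png

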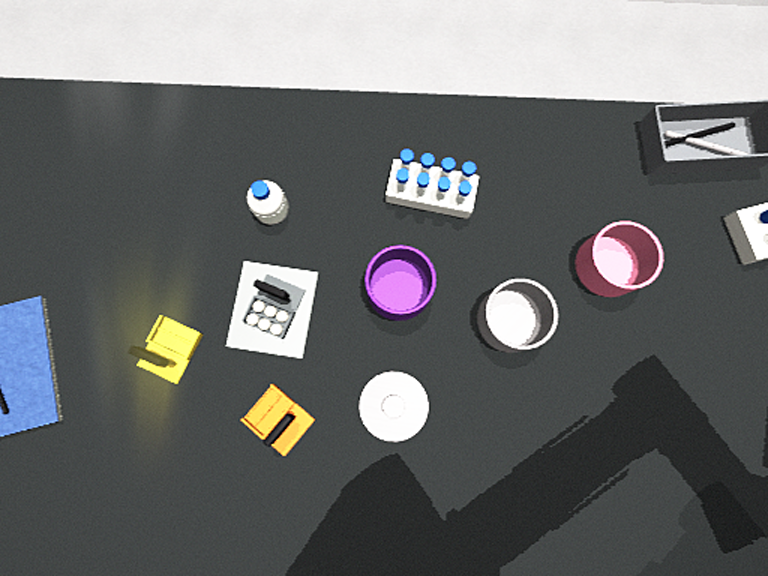

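View pics/scene.png

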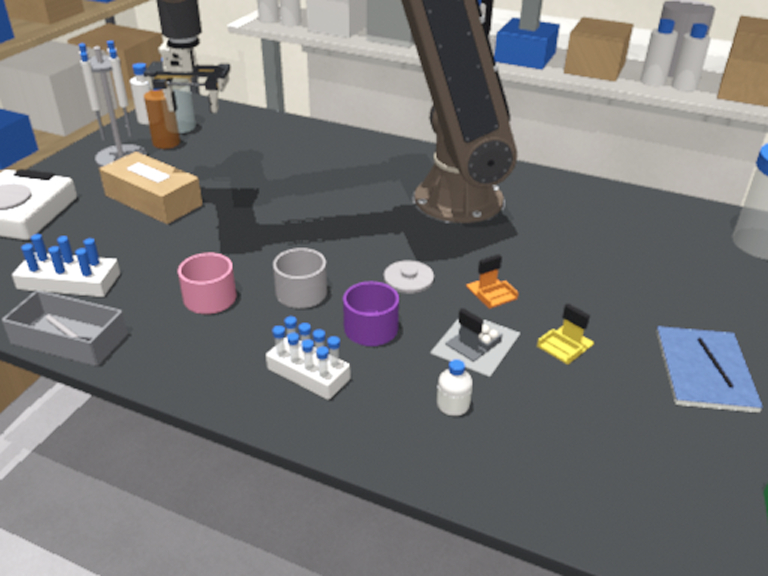

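The look-alikes, in 1.5x top view pixels:
- **Trays:** the grey tray on the mat is at (268,305). The yellow one is at (168,350) and the orange one at (280,420).
- **Jars:** the bare steel/grey jar is at (517,315). The purple one is at (400,282) and the pink one at (620,260).

I choose the grey tray and the grey jar. Next I'll fit the jar rim and take a crop to check.

```bash
python3 - <<'E'
from h import *
from scipy.optimize import least_squares
np.set_printoptions(precision=4,suppress=True)
def cloud(d):
    z=d['range_z'];v,u=np.mgrid[:384,:512]
    c=np.stack([(u-d['cx'])/d['fx']*z,-(v-d['cy'])/d['fy']*z,-z],-1)
    return c@d['T'][:3,:3].T+d['T'][:3,3]
for n in('top','scene'):
    d=cap(n);P=cloud(d)
    m=(abs(P[...,0]-.54)<.11)&(abs(P[...,1]+.2)<.085)&(P[...,2]>.074)&(P[...,2]<.09)&(d['range_z']>0)
    q=P[m];f=least_squares(lambda p:np.hypot(q[:,0]-p[0],q[:,1]-p[1])-p[2],[.52,-.2,.053],loss='soft_l1',f_scale=.002)
    print(n,len(q),f.x,np.median(q[:,2]),np.sqrt(np.mean(f.fun**2)))
    m=(abs(P[...,0]-.55)<.07)&(abs(P[...,1]-.22)<.06)&(P[...,2]>.075)&(d['range_z']>0)
    q=P[m][:,:];mu=q.mean(0);w=np.linalg.svd((q-mu)[:,:2],full_matrices=0)[2][0];print('bar',len(q),mu,q[:,2].max(),np.degrees(np.arctan2(w[1],w[0])), np.ptp((q-mu)[:,:2]@w))
    if n=='top': save(d,'crop',(140,165,215,250),6)
E
```

```text
top 411 [ 0.5355 -0.1709  0.0526] 0.07937454141473033 0.0018330010470572237
bar 126 [0.5577 0.2199 0.0871] 0.09152962453884506 69.38979134950434 0.05384932585117172
scene 230 [ 0.5375 -0.1722  0.0528] 0.07945125037363815 0.009267324861681336
bar 106 [0.5617 0.2204 0.0848] 0.0930581433989216 -109.52316483255764 0.0541926501673755
```

View pics/crop.png

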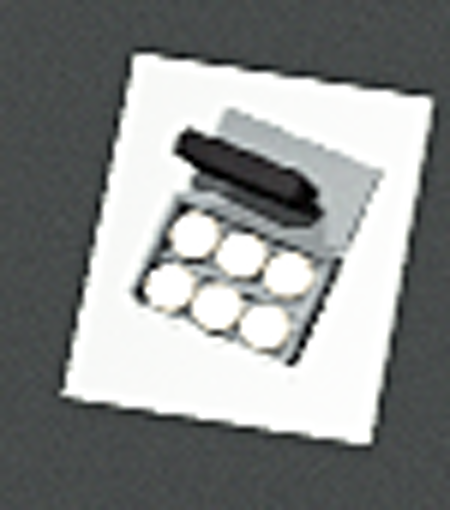

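The crop shows the grey tray with six white balls on the mat. Its bar is at about crop (245,180), which is full-picture (181,195), so this is the right tray. I'll approach with the wrist camera next.

```bash
cat >> h.py <<'E'
def rel(p,e,p0=None,e0=None):
    s=r.get_state();p0=s['tcp_pos'] if p0 is None else p0;e0=s['eef_rot'] if e0 is None else e0
    A=R.from_euler('xyz',e0,degrees=True);B=R.from_euler('xyz',e,degrees=True)
    return np.round(A.inv().apply(np.array(p)-p0)/.5,4),np.round((A.inv()*B).as_rotvec()/(2*np.pi),4)
E
python3 - <<'E'
from h import *
p1,e1=[.46,-.15,.30],[180,0,-130]
print(rel(p1,e1)); print(rel([.53,.23,.28],[180,0,-110],p1,e1))
E
```

```text
(array([-0.7433,  0.7303, -0.1469]), array([-0.    ,  0.    , -0.0784]))
(array([-0.6722,  0.3813,  0.04  ]), array([ 0.    ,  0.    , -0.0556]))
```

Emit:
jog_arm --travel '[[-0.7433,0.7303,-0.1469],[-0.7433,0.7303,-0.1469],[-0.7433,0.7303,-0.1469],[-0.7433,0.7303,-0.1469],[-0.7433,0.7303,-0.1469],[-0.7433,0.7303,-0.1469],[-0.7433,0.7303,-0.1469],[-0.7433,0.7303,-0.1469],[-0.7433,0.7303,-0.1469],[-0.7433,0.7303,-0.1469]]' --dr '[[0,0,-0.0784],[0,0,-0.0784],[0,0,-0.0784],[0,0,-0.0784],[0,0,-0.0784],[0,0,-0.0784],[0,0,-0.0784],[0,0,-0.0784],[0,0,-0.0784],[0,0,-0.0784]]' --claw '[1,1,1,1,1,1,1,1,1,1]'

```text
time_s: 2.55
tcp_pos: [0.4608, -0.1483, 0.3005]
eef_rot: [-180.0, 0.0, -129.8]
contact_force: [-0.3, -0.8, -0.2]
gripper_width: 0.0873
gripper_force: 0.0
```

Emit:
jog_arm --travel '[[-0.6722,0.3813,0.04],[-0.6722,0.3813,0.04],[-0.6722,0.3813,0.04],[-0.6722,0.3813,0.04],[-0.6722,0.3813,0.04],[-0.6722,0.3813,0.04],[-0.6722,0.3813,0.04],[-0.6722,0.3813,0.04],[-0.6722,0.3813,0.04],[-0.6722,0.3813,0.04]]' --dr '[[0,0,-0.0556],[0,0,-0.0556],[0,0,-0.0556],[0,0,-0.0556],[0,0,-0.0556],[0,0,-0.0556],[0,0,-0.0556],[0,0,-0.0556],[0,0,-0.0556],[0,0,-0.0556]]' --claw '[1,1,1,1,1,1,1,1,1,1]'

```text
time_s: 3.8
tcp_pos: [0.5302, 0.2286, 0.2806]
eef_rot: [-180.0, 0.0, -110.1]
contact_force: [-1.0, -0.4, -0.3]
gripper_width: 0.0877
gripper_force: 0.0
```

```bash
cat >> h.py <<'E'
def cloud(d):
    z=d['range_z'];v,u=np.mgrid[:384,:512]
    c=np.stack([(u-d['cx'])/d['fx']*z,-(v-d['cy'])/d['fy']*z,-z],-1)
    return c@d['T'][:3,:3].T+d['T'][:3,3]
def bar(d,c=(.56,.22),zlo=.083,zhi=.1):
    P=cloud(d);m=(np.hypot(P[...,0]-c[0],P[...,1]-c[1])<.045)&(P[...,2]>zlo)&(P[...,2]<zhi)&(d['range_z']>0)
    if m.sum()<20: print('few',m.sum());return
    q=P[m];b=cv2.minAreaRect((q[:,:2]*1000).astype(np.float32));print('bar n',m.sum(),b,'z',np.percentile(q[:,2],[5,50,95]),'mean',q.mean(0))
    w=np.linalg.svd((q-q.mean(0))[:,:2],full_matrices=0)[2][0];print('ang',np.degrees(np.arctan2(w[1],w[0])))
E
python3 - <<'E'
from h import *
np.set_printoptions(precision=4,suppress=True)
s=r.get_state();print(s['time_s'],s['tcp_pos'],s['eef_rot'],s['joints'])
d=cap('wrist');print(d['T'][:3,3],d['hand_eye'],d['fx']);bar(d)
for t in['tray_grip','tray_lip','front1_center','back1_center']:
    print(t,[(np.round(x['at']),round(x['conf'],2),pt(d,*x['at'])) for x in r.tip_of(t,'wrist')[:3]])
save(d,'w1',s=1.5)
E
```

```text
3.8 [0.5302 0.2286 0.2806] [-179.9766    0.0381 -110.0886] [ 42.7289   9.5939  -7.1257   0.0035 -73.2358 -62.8186]
[0.503  0.1542 0.4392] [[ 0.0001  0.9563  0.2925  0.079 ]
 [ 1.      0.0004 -0.0016 -0.0001]
 [-0.0016  0.2925 -0.9563 -0.1587]
 [ 0.      0.      0.      1.    ]] 325.81526201848976
bar n 521 ((557.63623046875, 218.64663696289062), (53.206703186035156, 12.164783477783203), 69.70465087890625) z [0.0854 0.088  0.0893] mean [0.557  0.218  0.0877]
ang 69.56684463870813
tray_grip [(array([399.,  68.]), 0.96, array([0.3555, 0.1876, 0.0822])), (array([227., 159.]), 0.6, array([0.5557, 0.2152, 0.0885]))]
tray_lip [(array([305., 237.]), 0.96, array([0.5031, 0.3773, 0.0053])), (array([357., 123.]), 0.8, array([0.3886, 0.2444, 0.0004])), (array([276., 152.]), 0.59, array([0.5022, 0.2391, 0.028 ]))]
front1_center [(array([273., 133.]), 0.75, array([0.4984, 0.215 , 0.0292]))]
back1_center [(array([253., 133.]), 0.52, array([0.5223, 0.2054, 0.0292]))]
```

View pics/w1.png

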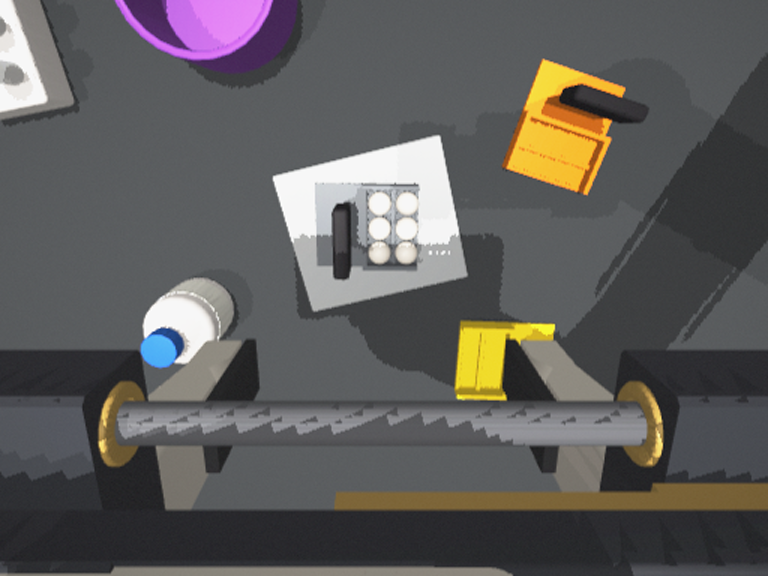

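The wrist view shows the tray centred at about (365,228) in the 1.5x picture, with its bar at (342,240). The bottle is well clear. Wrist and top view give the same bar position and height, so I'll move to hover over it.

```bash
python3 - <<'E'
from h import *
print(rel([.558,.219,.13],[180,0,-110.4],[.53,.23,.28],[180,0,-110]))
E
```

```text
(array([ 0.0015, -0.0601,  0.3   ]), array([ 0.    , -0.    ,  0.0011]))
```

Emit:
jog_arm --travel '[[0.0015,-0.06,0.1],[0.0015,-0.06,0.2],[0.0015,-0.06,0.3],[0.0015,-0.06,0.3],[0.0015,-0.06,0.3],[0.0015,-0.06,0.3],[0.0015,-0.06,0.3],[0.0015,-0.06,0.3],[0.0015,-0.06,0.3],[0.0015,-0.06,0.3]]' --dr '[[0,0,0.001],[0,0,0.001],[0,0,0.001],[0,0,0.001],[0,0,0.001],[0,0,0.001],[0,0,0.001],[0,0,0.001],[0,0,0.001],[0,0,0.001]]' --claw '[0.6,0.6,0.6,0.6,0.6,0.6,0.6,0.6,0.6,0.6]'

```text
time_s: 5.3
tcp_pos: [0.558, 0.2191, 0.1301]
eef_rot: [180.0, 0.0, -110.4]
contact_force: [0.2, -0.4, -0.1]
gripper_width: 0.0528
gripper_force: 0.0
```

```bash
python3 - <<'E'
from h import *
s=r.get_state();print(s['time_s'],s['tcp_pos'],s['eef_rot'],s['joints'],s['gripper_width'])
d=cap('wrist');bar(d)
save(d,'w2',s=1.5)
E
```

```text
5.3 [0.55802376 0.21905636 0.1300696 ] [ 1.79999639e+02  5.93419937e-04 -1.10358868e+02] [ 4.00919907e+01  1.80144802e+01 -1.65170230e+01 -7.36600311e-04
 -5.54681586e+01 -6.04504415e+01] 0.05282473935266093
bar n 1358 ((558.008544921875, 218.82211303710938), (53.51578140258789, 11.965420722961426), 69.19889068603516) z [0.08574616 0.08807395 0.08922035] mean [0.55732767 0.21703709 0.08791012]
ang 69.61635732303833
```

View pics/w2.png

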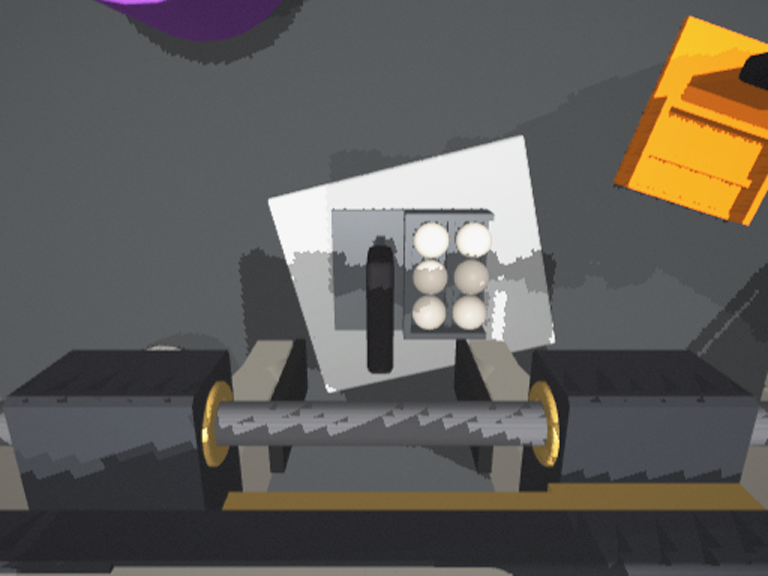

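The bar (380,310) lies midway between the fingers and the fingertips will stay clear of the balls. Going down and closing.

Emit:
jog_arm --travel '[[0,0,0.05],[0,0,0.1],[0,0,0.14],[0,0,0.156],[0,0,0.156],[0,0,0.156],[0,0,0.156],[0,0,0.156],[0,0,0.156],[0,0,0.156]]' --dr '[[0,0,0],[0,0,0],[0,0,0],[0,0,0],[0,0,0],[0,0,0],[0,0,0],[0,0,0],[0,0,0],[0,0,0]]' --claw '[0.6,0.6,0.6,0.6,0.6,0.4,0.3,0.2,0.1,0]' --newtons 45

```text
time_s: 6.6
tcp_pos: [0.5582, 0.2191, 0.0522]
eef_rot: [-180.0, 0.0, -110.4]
contact_force: [0.8, -0.4, 0.7]
gripper_width: 0.0116
gripper_force: 45.0
```

Emit:
jog_arm --travel '[[0,0,0],[0,0,0],[0,0,0],[0,0,0],[0,0,-0.02],[0,0,-0.04],[0,0,-0.06],[0,0,-0.08],[0,0,-0.1],[0,0,-0.1]]' --dr '[[0,0,0],[0,0,0],[0,0,0],[0,0,0],[0,0,0],[0,0,0],[0,0,0],[0,0,0],[0,0,0],[0,0,0]]' --claw '[0,0,0,0,0,0,0,0,0,0]' --newtons 45

```text
time_s: 7.85
tcp_pos: [0.5586, 0.2194, 0.1032]
eef_rot: [-179.9, 0.1, -110.4]
contact_force: [0.1, 0.5, -4.6]
gripper_width: 0.0118
gripper_force: 45.0
```

Lifted: the load is about 4.6 N. Now I'll plan the carry and the tip about the lip.

```bash
cat > plan.py <<'E'
from h import *
Y=-110.4;f=np.array([np.cos(np.radians(159.6)),np.sin(np.radians(159.6)),0]);Z=np.array([0,0,1.])
def pose(th,lip):
    c,s=np.cos(np.radians(th)),np.sin(np.radians(th))
    v=(62*c-59*s,-62*s-59*c); t=(-19*s,-19*c)
    G=np.array(lip)-v[0]/1e3*f-v[1]/1e3*Z
    return G+t[0]/1e3*f+t[1]/1e3*Z,(R.from_rotvec(np.radians(th)*np.array([np.cos(np.radians(Y)),np.sin(np.radians(Y)),0]))*R.from_euler('xyz',[180,0,Y],degrees=True)).as_euler('xyz',degrees=True)
jar=np.array([.5365,-.1715,0]);lip=jar-.020*f+.102*Z
E
python3 - <<'E'
from plan import *
p,e=pose(0,lip+.02*Z);print(p,e,rel(p,e,[.558,.2191,.102],[180,0,Y]))
for th in(10,20,30,38,45):
    q,g=pose(th,lip);print(th,q,g,*rel(q,g,p,e))
E
```

```text
[ 0.61335712 -0.20008291  0.162     ] [ 180.     0.  -110.4] (array([ 0.7472, -0.396 , -0.12  ]), array([0., 0., 0.]))
10 [ 0.60596399 -0.19733343  0.1521585 ] [-170.     0.  -110.4] [-0.      0.0158  0.0197] [ 0.0278 -0.     -0.    ]
20 [ 0.5970298  -0.19401083  0.16079295] [-160.     0.  -110.4] [-0.      0.0348  0.0024] [ 0.0556 -0.     -0.    ]
30 [ 0.58682602 -0.19021608  0.16764102] [-150.     0.  -110.4] [ 0.      0.0566 -0.0113] [ 0.0833 -0.     -0.    ]
38 [ 0.57795618 -0.18691741  0.17169144] [-142.     0.  -110.4] [ 0.      0.0755 -0.0194] [0.1056 0.     0.    ]
45 [ 0.56982633 -0.18389395  0.17412489] [-135.     0.  -110.4] [-0.      0.0929 -0.0242] [ 0.125 -0.    -0.   ]
```

Emit:
jog_arm --travel '[[0,0,-0.03],[0.01,-0.006,-0.07],[0.037,-0.02,-0.1],[0.075,-0.04,-0.12],[0.12,-0.063,-0.12],[0.164,-0.087,-0.12],[0.209,-0.111,-0.12],[0.254,-0.135,-0.12],[0.299,-0.158,-0.12],[0.344,-0.182,-0.12]]' --dr '[[0,0,0],[0,0,0],[0,0,0],[0,0,0],[0,0,0],[0,0,0],[0,0,0],[0,0,0],[0,0,0],[0,0,0]]' --claw '[0,0,0,0,0,0,0,0,0,0]'

```text
time_s: 9.1
tcp_pos: [0.583, 0.0239, 0.162]
eef_rot: [180.0, -0.0, -110.4]
contact_force: [1.0, -0.3, -4.4]
gripper_width: 0.0112
gripper_force: 45.0
```

Emit:
jog_arm --travel '[[0.046,-0.024,0],[0.092,-0.049,0],[0.138,-0.073,0],[0.184,-0.097,0],[0.23,-0.122,0],[0.276,-0.146,0],[0.322,-0.17,0],[0.36,-0.19,0],[0.39,-0.207,0],[0.403,-0.214,0]]' --dr '[[0,0,0],[0,0,0],[0,0,0],[0,0,0],[0,0,0],[0,0,0],[0,0,0],[0,0,0],[0,0,0],[0,0,0]]' --claw '[0,0,0,0,0,0,0,0,0,0]'

```text
time_s: 10.35
tcp_pos: [0.6136, -0.2012, 0.1618]
eef_rot: [180.0, -0.0, -110.4]
contact_force: [0.8, 0.4, -4.4]
gripper_width: 0.0119
gripper_force: 45.0
```

```bash
python3 - <<'E'
from h import *
s=r.get_state();print(s['time_s'],s['tcp_pos'],s['eef_rot'],s['joints'],s['contact_force'])
d=cap('wrist');t=cap('top')
P=cloud(d);m=(P[...,2]>.072)&(P[...,2]<.084)&(np.hypot(P[...,0]-.5365,P[...,1]+.1715)<.075)&(d['range_z']>0)
q=P[m]
if len(q)>30:
    from scipy.optimize import least_squares
    f=least_squares(lambda p:np.hypot(q[:,0]-p[0],q[:,1]-p[1])-.053,[.5365,-.1715],loss='soft_l1',f_scale=.002);print(len(q),f.x,np.median(q[:,2]))
a=cv2.resize(d['pixels'],(400,300));b=t['pixels'][80:305,210:510];cv2.imwrite('pics/w3.png',np.hstack([a,cv2.resize(b,(400,300))])[...,::-1])
E
```

```text
10.35 [ 0.61359973 -0.20116885  0.16183004] [ 1.79981048e+02 -3.26800488e-03 -1.10417533e+02] [-8.74684010e-01  2.04396198e+01 -8.26181161e+00 -3.71597860e-03
 -6.13175222e+01 -1.95410660e+01] [ 0.80403075  0.43303947 -4.38200818]
2492 [ 0.5376192  -0.17435968] 0.07993536317457102
```

View pics/w3.png

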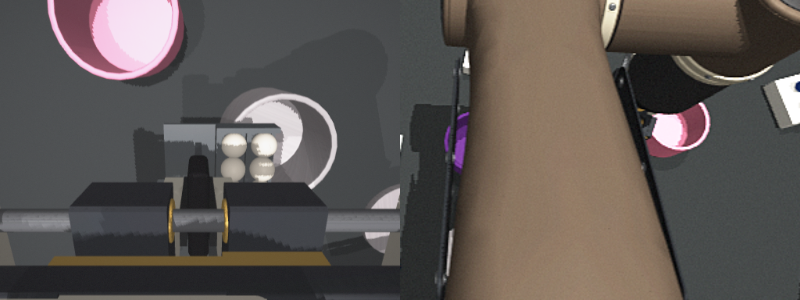

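The wrist view shows the grey tray over the grey jar's near half, with the jar at left-panel (290,145) and the pink jar well away. The rim refit agrees with the first to about 2 mm, so I'll tip to 30° about the lip.

Emit:
jog_arm --travel '[[0,0.004,0.007],[0,0.009,0.013],[0,0.0158,0.0197],[0,0.0213,0.0145],[0,0.027,0.009],[0,0.0348,0.0024],[0,0.041,-0.002],[0,0.0475,-0.006],[0,0.052,-0.0087],[0,0.0566,-0.0113]]' --dr '[[0.0083,0,0],[0.0167,0,0],[0.0278,0,0],[0.0361,0,0],[0.0444,0,0],[0.0556,0,0],[0.0639,0,0],[0.0722,0,0],[0.0778,0,0],[0.0833,0,0]]' --claw '[0,0,0,0,0,0,0,0,0,0]'

```text
time_s: 11.7
tcp_pos: [0.5935, -0.1965, 0.1737]
eef_rot: [-150.1, -0.4, -110.5]
contact_force: [1.7, -1.4, -0.9]
gripper_width: 0.0117
gripper_force: 45.0
```

```bash
python3 - <<'E'
from plan import *
s=r.get_state();print(s['time_s'],s['tcp_pos'],s['eef_rot'],s['joints'],s['contact_force'])
p,e=pose(30,lip)
for th in(32,34,36,38,40,42,44,46,48):
    q,g=pose(th,lip);print(th,*rel(q,g,p,e))
d=cap('wrist')
print([(np.round(x['at']),round(x['conf'],2),pt(d,*x['at'])) for t in('front1_center','back1_center') for x in r.tip_of(t,'wrist')])
save(d,'w4')
E
```

```text
11.7 [ 0.59349811 -0.19650285  0.17367317] [-150.12774271   -0.37447975 -110.46582114] [ -6.48837368   3.25701784 -54.30964387  65.14457729  -7.96947705
 -76.93359051] [ 1.66279648 -1.40444127 -0.90808   ]
32 [-0.      0.0029 -0.0043] [0.0056 0.     0.    ]
34 [-0.      0.0059 -0.0085] [0.0111 0.     0.    ]
36 [-0.      0.009  -0.0125] [0.0167 0.     0.    ]
38 [-0.      0.0123 -0.0165] [0.0222 0.     0.    ]
40 [-0.      0.0158 -0.0203] [0.0278 0.     0.    ]
42 [-0.      0.0193 -0.024 ] [0.0333 0.     0.    ]
44 [-0.      0.023  -0.0276] [0.0389 0.     0.    ]
46 [-0.      0.0269 -0.0311] [0.0444 0.     0.    ]
48 [-0.      0.0308 -0.0344] [0.05 0.   0.  ]
[(array([393., 180.]), 0.71, array([ 0.53427129, -0.19618132,  0.08317323])), (array([303., 192.]), 0.83, array([ 0.5730775, -0.2108505,  0.1400521]))]
```

View pics/w4.png

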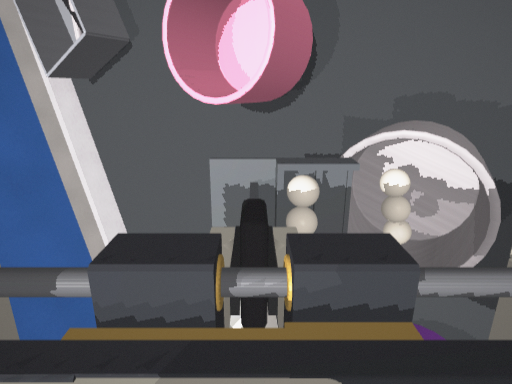

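The wrist view shows the three front balls at (395,183–232) already off the lip and dropping inside the jar mouth. The back row is still in its slots at (303,190). No further tipping is needed; I'll check that they settle and plan the return.

```bash
python3 - <<'E'
from plan import *
for i in range(8): d=cap('wrist')
s=r.get_state();print(s['time_s'],s['tcp_pos'],s['eef_rot'],s['joints'],s['qd'],s['contact_force'])
for i,t in enumerate(('front1_center','back1_center')): print([(np.round(x['at']),round(x['conf'],2),pt(d,*x['at'])) for x in r.tip_of(t,'wrist')])
p,e=pose(30,lip)
for th in(27,24,20,16,12,8,4,0):
    q,g=pose(th,lip+.02*Z);print(th,*rel(q,g,p,e))
save(d,'w5')
E
```

```text
12.25 [ 0.59471268 -0.19829822  0.17395403] [-150.12452869   -0.36427238 -110.60151859] [ -6.4230004    3.39921429 -54.0514035   64.56397356  -8.10720855
 -76.52343599] [-0.41951874  0.0831333  -0.20774483  0.56730876  0.00194226 -0.28020531] [ 0.86872687  0.39379486 -4.09967582]
[(array([425., 172.]), 0.93, array([ 0.52127888, -0.18780559,  0.02803581]))]
[(array([303., 190.]), 0.66, array([ 0.57381931, -0.2138923 ,  0.14044206]))]
27 [-0.    -0.024 -0.028] [-0.0083  0.      0.    ]
24 [-0.     -0.0277 -0.0212] [-0.0167  0.      0.    ]
20 [-0.     -0.032  -0.0119] [-0.0278 -0.     -0.    ]
16 [-0.     -0.0357 -0.0023] [-0.0389  0.      0.    ]
12 [-0.     -0.0387  0.0076] [-0.05 -0.    0.  ]
8 [-0.     -0.0409  0.0176] [-0.0611 -0.      0.    ]
4 [-0.     -0.0425  0.0278] [-0.0722  0.      0.    ]
0 [-0.     -0.0434  0.0381] [-0.0833  0.      0.    ]
```

View pics/w5.png

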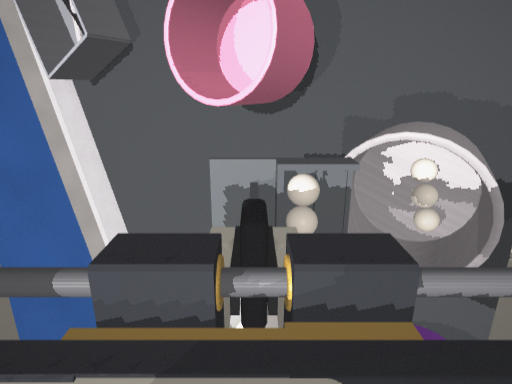

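The jar holds three balls at (425,170–220), and the back row is unmoved. Now I'll level the tray while raising it.

```bash
python3 - <<'E'
from plan import *
for th,dz in((29,.004),(27.5,.01),(25,.018),(22,.025),(18.5,.03),(15,.03),(11,.03),(7,.03),(3,.03),(0,.03)):
    q,g=pose(th,lip+dz*Z-.01*f);print(th,*rel(q,g))
p,e=pose(0,lip+.03*Z-.01*f);print(p)
E
```

```text
29 [-0.0102  0.0011  0.0059] [-0.0024 -0.0012 -0.    ]
27.5 [-0.0102 -0.0069 -0.0012] [-0.0066 -0.0012 -0.    ]
25 [-0.0101 -0.018  -0.0094] [-0.0135 -0.0012 -0.    ]
22 [-0.01   -0.0284 -0.0146] [-0.0219 -0.0012 -0.0001]
18.5 [-0.01  -0.037 -0.015] [-0.0316 -0.0012 -0.0001]
15 [-0.0101 -0.04   -0.0065] [-0.0413 -0.0012 -0.0002]
11 [-0.0102 -0.0428  0.0034] [-0.0524 -0.0012 -0.0002]
7 [-0.0103 -0.045   0.0134] [-0.0635 -0.0012 -0.0002]
3 [-0.0103 -0.0464  0.0236] [-0.0746 -0.0012 -0.0003]
0 [-0.0104 -0.047   0.0313] [-0.083  -0.0012 -0.0003]
[ 0.62272994 -0.20356863  0.172     ]
```

Emit:
jog_arm --travel '[[0,0,-0.002],[-0.002,-0.007,-0.006],[-0.004,-0.018,-0.011],[-0.006,-0.0284,-0.0146],[-0.008,-0.037,-0.015],[-0.01,-0.04,-0.0065],[-0.01,-0.0428,0.0034],[-0.01,-0.045,0.0134],[-0.01,-0.0464,0.0236],[-0.0104,-0.047,0.0313]]' --dr '[[-0.0024,0,0],[-0.0066,0,0],[-0.0135,-0.0003,0],[-0.0219,-0.0006,0],[-0.0316,-0.0009,-0.0001],[-0.0413,-0.0012,-0.0002],[-0.0524,-0.0012,-0.0002],[-0.0635,-0.0012,-0.0002],[-0.0746,-0.0012,-0.0003],[-0.083,-0.0012,-0.0003]]' --claw '[0,0,0,0,0,0,0,0,0,0]'

```text
time_s: 13.6
tcp_pos: [0.6232, -0.2034, 0.1716]
eef_rot: [179.9, 0.1, -110.4]
contact_force: [-0.1, -0.6, -3.7]
gripper_width: 0.0117
gripper_force: 45.0
```

```bash
python3 - <<'E'
from plan import *
d=cap('wrist');s=r.get_state();print(s['time_s'],s['tcp_pos'],s['eef_rot'],s['joints'],s['qd'],s['contact_force'])
for i,t in enumerate(('front1_center','back1_center','tray_lip')): print([(np.round(x['at']),round(x['conf'],2),pt(d,*x['at'])) for x in r.tip_of(t,'wrist')])
print(rel([.558,.2191,.15],[180,0,Y]))
E
```

```text
13.65 [ 0.6237197  -0.20372547  0.17063431] [ 1.79708960e+02  3.36557991e-02 -1.10418990e+02] [ -1.16914621  21.12674308  -5.9283044   -0.14308538 -63.20869683
 -19.18496933] [ 0.63686192 -1.84724571 -4.39031893  1.34677328  5.77744331 -2.09271241] [ 4.13498264 -0.92554178 -2.86501387]
[(array([253., 260.]), 0.64, array([ 0.62001999, -0.2122147 ,  0.20778198])), (array([355., 148.]), 0.54, array([ 0.52432842, -0.19247045,  0.02680674]))]
[(array([300., 190.]), 0.74, array([ 0.5896665 , -0.2139455 ,  0.14901043]))]
[(array([345., 217.]), 0.78, array([ 0.56737834, -0.18018157,  0.13205858]))]
(array([-0.7471,  0.4165,  0.0431]), array([ 0.    ,  0.0001, -0.0001]))
```

Emit:
jog_arm --travel '[[0,0,0],[-0.01,0.006,0],[-0.037,0.021,0],[-0.075,0.042,0],[-0.12,0.067,0],[-0.164,0.091,0],[-0.209,0.117,0],[-0.254,0.142,0],[-0.299,0.167,0],[-0.344,0.192,0]]' --dr '[[0,0,0],[0,0,0],[0,0,0],[0,0,0],[0,0,0],[0,0,0],[0,0,0],[0,0,0],[0,0,0],[0,0,0]]' --claw '[0,0,0,0,0,0,0,0,0,0]'

```text
time_s: 15.05
tcp_pos: [0.5919, -0.007, 0.1724]
eef_rot: [-180.0, 0.0, -110.4]
contact_force: [0.4, -0.1, -3.9]
gripper_width: 0.0116
gripper_force: 45.0
```

Emit:
jog_arm --travel '[[-0.046,0.026,0],[-0.092,0.051,0],[-0.138,0.077,0],[-0.184,0.102,0],[-0.23,0.128,0.01],[-0.276,0.154,0.02],[-0.322,0.179,0.03],[-0.36,0.2,0.04],[-0.39,0.217,0.06],[-0.403,0.224,0.08]]' --dr '[[0,0,0],[0,0,0],[0,0,0],[0,0,0],[0,0,0],[0,0,0],[0,0,0],[0,0,0],[0,0,0],[0,0,0]]' --claw '[0,0,0,0,0,0,0,0,0,0]'

```text
time_s: 16.3
tcp_pos: [0.5575, 0.2198, 0.1314]
eef_rot: [180.0, 0.0, -110.4]
contact_force: [0.6, -0.4, -3.8]
gripper_width: 0.0115
gripper_force: 45.0
```

Emit:
jog_arm --travel '[[0,0,0.02],[0,0,0.04],[0,0,0.06],[0,0,0.06],[0,0,0.06],[0,0,0.06],[0,0,0.06],[0,0,0.06],[0,0,0.06],[0,0,0.06]]' --dr '[[0,0,0],[0,0,0],[0,0,0],[0,0,0],[0,0,0],[0,0,0],[0,0,0],[0,0,0],[0,0,0],[0,0,0]]' --claw '[0,0,0,0,0,0,0,0,0,0]'

```text
time_s: 17.55
tcp_pos: [0.5579, 0.2187, 0.1021]
eef_rot: [-180.0, 0.0, -110.4]
contact_force: [0.1, -0.3, -3.7]
gripper_width: 0.0117
gripper_force: 45.0
```

```bash
python3 - <<'E'
from plan import *
s=r.get_state();print(s['time_s'],s['tcp_pos'],s['eef_rot'],s['contact_force'])
d=cap('wrist');print(rel([.558,.2191,.0525],[180,0,Y]));save(d,'w6',s=1.2)
P=cloud(d)
# tray back floor plate region height relative to nominal plane, in tool-frame coords
f3=-f;yv=np.array([-f3[1],f3[0],0])
g=s['tcp_pos'];Q=P-g;a=Q@f3;b=Q@yv
for nm,lo,hi in(('mat',.0,.0),('plate',.008,.024)):
    m=(a>lo)&(a<hi)&(b>-.034)&(b<-.012)&(d['range_z']>0)
    if m.sum()>10:
        q=P[m];c,_,_,_=np.linalg.lstsq(np.c_[a[m],b[m],np.ones(m.sum())],q[:,2],rcond=None);print(nm,m.sum(),np.median(q[:,2]),np.degrees(np.arctan(c[:2])))
E
```

```text
17.55 [0.55790406 0.21869498 0.10213247] [-1.79999250e+02  3.04578517e-03 -1.10420829e+02] [ 0.06279585 -0.26111304 -3.7331371 ]
(array([-0.0008,  0.0001,  0.0992]), array([ 0.    ,  0.    , -0.0001]))
plate 8364 0.19453123588034618 [ -0.35235848 -41.34263859]
```

View pics/w6.png

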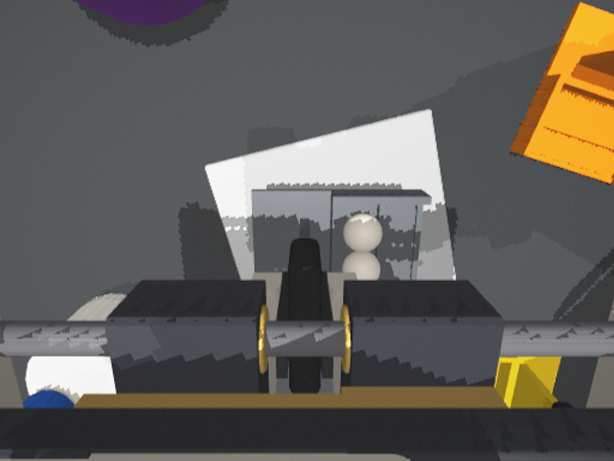

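The tray is back over the mat with the back-row balls in place; two show at (362,233) and (362,268) and the third is behind the gripper. I'll lower it gently.

Emit:
jog_arm --travel '[[0,0,0.03],[0,0,0.06],[0,0,0.08],[0,0,0.09],[0,0,0.093],[0,0,0.095],[0,0,0.097],[0,0,0.098],[0,0,0.098],[0,0,0.098]]' --dr '[[0,0,0],[0,0,0],[0,0,0],[0,0,0],[0,0,0],[0,0,0],[0,0,0],[0,0,0],[0,0,0],[0,0,0]]' --claw '[0,0,0,0,0,0,0,0,0,0]'

```text
time_s: 18.85
tcp_pos: [0.558, 0.2187, 0.0532]
eef_rot: [-180.0, 0.0, -110.4]
contact_force: [-0.7, 0.3, -4.4]
gripper_width: 0.0114
gripper_force: 45.0
```

Emit:
jog_arm --travel '[[0,0,0.001],[0,0,0.0015],[0,0,0.002],[0,0,0.002],[0,0,0.002],[0,0,0.002],[0,0,0.002],[0,0,0.002],[0,0,0.002],[0,0,0.002]]' --dr '[[0,0,0],[0,0,0],[0,0,0],[0,0,0],[0,0,0],[0,0,0],[0,0,0],[0,0,0],[0,0,0],[0,0,0]]' --claw '[0,0,0,0,0,0,0,0,0,0]'

```text
time_s: 20.1
tcp_pos: [0.558, 0.2187, 0.0522]
eef_rot: [-180.0, 0.0, -110.4]
contact_force: [-0.3, 0.1, -1.5]
gripper_width: 0.0118
gripper_force: 45.0
```

Contact has begun. I'll go 0.5 mm further, open and then rise.

Emit:
jog_arm --travel '[[0,0,0.0005],[0,0,0.001],[0,0,0.001],[0,0,0.001],[0,0,0.001],[0,0,0.001],[0,0,0.001],[0,0,0.001],[0,0,0.001],[0,0,0.001]]' --dr '[[0,0,0],[0,0,0],[0,0,0],[0,0,0],[0,0,0],[0,0,0],[0,0,0],[0,0,0],[0,0,0],[0,0,0]]' --claw '[0,0,0,0.15,0.2,0.3,0.4,0.5,0.6,0.6]'

```text
time_s: 21.35
tcp_pos: [0.5579, 0.2187, 0.0516]
eef_rot: [-180.0, 0.0, -110.4]
contact_force: [-0.0, -0.3, 0.2]
gripper_width: 0.0518
gripper_force: 0.0
```

Emit:
jog_arm --travel '[[0,0,0],[0,0,-0.02],[0,0,-0.05],[0,0,-0.1],[0,0,-0.16],[0,0,-0.24],[0,0,-0.32],[0,0,-0.4],[0,0,-0.4],[0,0,-0.4]]' --dr '[[0,0,0],[0,0,0],[0,0,0],[0,0,0],[0,0,0],[0,0,0],[0,0,0],[0,0,0],[0,0,0],[0,0,0]]' --claw '[0.6,0.6,0.6,0.6,0.6,0.6,0.6,0.6,0.6,0.6]'

```text
time_s: 22.6
tcp_pos: [0.5577, 0.2186, 0.2523]
eef_rot: [-180.0, 0.1, -110.4]
contact_force: [0.2, -0.5, -0.5]
gripper_width: 0.0526
gripper_force: 0.0
```

```bash
python3 - <<'E'
from plan import *
s=r.get_state();print(s['time_s'],s['tcp_pos'],s['contact_force'],s['gripper_width'])
d=cap('wrist');c=cap('scene');bar(d)
a=cv2.resize(d['pixels'],(400,300));b=cv2.resize(c['pixels'][100:280,110:350],(400,300),interpolation=cv2.INTER_CUBIC);cv2.imwrite('pics/end.png',np.hstack([a,b])[...,::-1])
E
```

```text
22.6 [0.55765291 0.2185963  0.25231056] [ 0.16590321 -0.51830286 -0.53568599] 0.05255192531229482
bar n 604 ((556.98095703125, 218.48121643066406), (52.70186996459961, 11.521135330200195), 69.315673828125) z [0.08575391 0.08798703 0.08929872] mean [0.55684141 0.21774211 0.08780441]
ang 69.70339617836676
```

View pics/end.png

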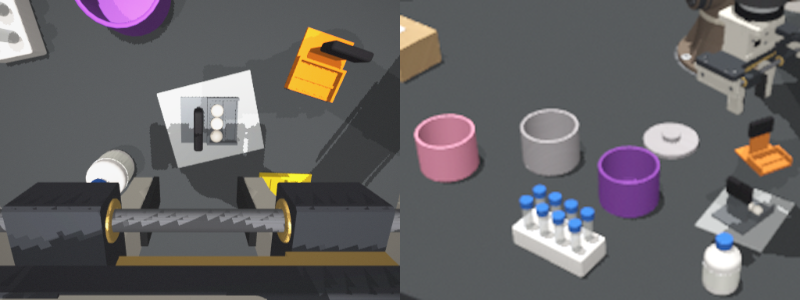

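The tray stands level on its mat with three back balls at (218,123) in the left panel. The jar and the bystanders haven't moved, and no balls are on the bench. Handing in.

```bash
python3 -c "
from plant import r
print(r.close_job())"
```

```text
the job is handed in; nothing more can be done
None
```

The three front balls are in the steel jar, the back row is still in the tray, and the tray is level on its mat and released; I handed the job in just after 22.6 s on the robot clock.

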